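# Raise the lab jack to the steel bar

### The arm

A 7-joint arm with a two-finger parallel gripper is mounted at the origin on a cart in front of the work surface, level with it; the furniture and walls round the work are solid. World frame = base frame: x ahead of the robot, y to its left, z up, the work surface at z = 0. Lengths are in mm, angles in rad, forces in N, time in s.
With the tool pointing down it reaches from about 350 to 775 mm from the base axis. Payload 3.1 kg.
Tool frame: the origin (TCP) lies between the finger pads; the fingertips stand 25 mm ahead of it and the grasp point (between the pads) lies 6 mm ahead of it; z points along the fingers, y is the line along which they close (so a half turn about z gives the same grasp; the last joint's range is limited). The gripper opens to 85 mm and grips with 20 to 120 N. Pads are 22 mm wide; open, the fingers measure 114 mm over their backs; the gripper's body (76 mm by 85 mm) begins 54 mm behind the grasp point. The pads swing forward as they close: fully open they stand 13 mm farther back than shut.
Start: joints at [1.134, 0.311, 0.014, 1.512, -0.004, 1.319, -0.027], TCP at [211.577, -507.693, 256.304] pointing down, gripper open.
Joint ranges: [-2.7, 2.7], [-0.3, 1.91], [-1.27, 1.3], [0.12, 2.57], [-1.44, 4.58], [0.2, 2.03], [-3.05, 3.05]. Speed limits (rad/s): [2.79, 2.79, 3.14, 3.14, 3.14, 3.14, 3.14].

### API

Orientations are given as a unit quaternion [x, y, z, w].
In Python, from plant import robot gives the robot as it stands.
- The arm moves only by the tool drive_tool, never from a script. Its argument "series" is a list of rows, each an object of numbers: "tx", "ty", "tz": the shift along the tool's x, y, z in cm; "turn": the turn about the tool's z in degrees. In form: [{"tx": .., "ty": .., "tz": .., "turn": ..}, ...]. A call has 1 to 10 rows; each row is the pose to reach, as a shift and turn from the pose commanded when the call began, along the tool's axes at that moment; what a row does not reach only later rows make up. A row lasts 1/10 s, in which the tool goes at most 50 mm and 8.59 degrees, less where a joint would pass 70% of its speed; a pose out of reach is approached as far as the arm can. A call with a gripper value outside its range is refused whole. "grip" is the finger opening in cm, from 0 to 8.54, set as the call begins (left out, the last holds). The fingers move at their own pace and stop on an object; "force" is the grip in N (left out, the last holds). Time passes only in rows, so rows that repeat a pose let the fingers close. It gives the time, the measured TCP pose, the force, the opening and the grip force at its end, in the units of the state.
- robot.get_obs(): the state, without advancing time (a new reading comes with each control period).
- robot.get_image(name): name is "scene" or "top"; returns a dict with "img" (420x560x3 uint8, red, green, blue), "camera_matrix" (3x3 intrinsics, pixels), "R" (3x3) and "t" (3): a world point X has camera coordinates R X + t. Camera axes: x right, y down, z forward; pixel columns grow to the right and rows downward; lengths in mm; the calibration is good to about 2 mm. A picture is of the moment at which its call begins. There is no depth.
- robot.finish_job(): hands the job in; it is judged then, once.
The state is a dict: "t": time; "qpos": joint angles; "qd": joint speeds; "tau": joint torques, N m; "position": TCP position; "orientation": TCP orientation; "contact_force": force on the tool from outside, world axes, zero at the start; "torque": the same for the moment, N m; "finger_gap": finger opening in mm; "grasp_force": force on a finger pad.
Only numpy, scipy, OpenCV 4.12 (cv2) and the standard library are available. Lean on these libraries where they do the work, as an engineer would, in place of code of your own. Each camera call takes 0.05 s, during which the arm holds its last target. There are 200 camera calls.

### The job

The steel bar lying across the grey trestle needs support under its middle. Turn the black knob of the green lab jack that stands under it clockwise until the jack's platform just touches the underside of the bar and begins to carry it, stop before the bar is clearly lifted off its rests, and let go. Leave the other, identical jack alone.

Things in the scene. Friction and masses are not known exactly. Their poses are not given: they have to be found in the camera images.
- jack_knob_grip (a point): Grip point of the black wing knob of the jack under the bar, on the knob's upright axis 84 mm above the bench. The wing is 46 mm long (this point's x), 14 mm thick (y), 38 mm tall: top 16 mm above the point, lower edge 22 mm below. Under it a 12 mm radius collar and a 52 x 56 mm housing, its top 34 mm below the point. z up; x, y turn with the knob. Turns stiffly (0.1 to 0.2 Nm), stays where left.
- jack_platform: Aluminium platform of that jack, 90 x 80 x 6 mm; origin at the centre of its top face, z up, x away from the knob, which stands 135 mm from it on the robot's side. It starts 8 to 16 mm below the bar. Turning the knob clockwise seen from above raises it 15 mm per radian, so 0.5 to 1.2 rad brings it to the bar; it holds its height under the bar's load.
- steel_bar: Loose steel bar, 150 mm long (y), 45 mm wide (x), 12 mm thick, about 0.4 kg, lying level with its ends in the notches of the grey trestle above the jack's platform; origin at the centre of its underside, 91 mm above the bench. It is to be touched by the platform but lifted less than 10 mm.
- spare_knob_tip (a point): End of the wing of the black knob on the other, identical jack, which has no trestle or bar over it and must not be turned; 23 mm from that knob's axis, 84 mm above the bench.

How it is judged (in metres and radians):
At the end, for the whole second after the job is handed in: The jack's platform presses on the underside of the steel bar (over 0.2 N), and the bar is at rest, within 10 mm of where it lay and level within 10 degrees (contact force between jack_platform and steel_bar above 0.2 N and distance of steel_bar from where it was at the start of the episode below 0.01 m and angle between steel_bar's own z axis and vertical below 0.17 rad and linear speed of steel_bar below 0.02 m/s); the robot touches nothing.
It fails at once if the bar is lifted or pushed more than 15 mm from where it lay (distance of steel_bar from where it was at the start of the episode above 0.015 m).
It fails at once if the knob of the other jack is turned by more than about 20 degrees (distance of spare_knob_tip from where it was at the start of the episode above 0.008 m).
It also fails if it takes over 35 s, if anything falls off the work surface, if the arm or the gripper's body presses on something with over 40 N, if the wrist force passes 120 N, or if a joint passes its speed limit or range.

## Working session

There is one attempt and no reset: what is moved stays moved. The work goes in short steps, Python scripts to look and compute and a tool call to move; the robot and the scene stay as the last step left them, time stands still between calls to the robot, and variables do not carry over. Pictures are saved under pics/ and viewed, at most 10 in all, crops included, and the job is handed in when it is done.

Besides the shell and the picture viewer there is one more tool, called after ">>>" as a command line: name --argument value ..., lists and objects as JSON in quotes. drive_tool: Moves the arm, as the interface text tells. Its arguments: {"type":"object","properties":{"series":{"type":"array"},"grip":{"type":"number"},"force":{"type":"number"}},"required":["series"]}

```bash
mkdir -p pics
python3 - <<'E'
from plant import robot
import cv2,pickle
o=robot.get_obs();print(o)
for n in("scene","top"):
    d=robot.get_image(n);pickle.dump(d,open(n+"0.pkl","wb"));cv2.imwrite(f"pics/{n}0.png",d["img"][...,::-1])
    print(n,d["camera_matrix"],d["R"],d["t"])
E
```

```text
{'t': 0.0, 'qpos': array([ 1.13430706,  0.31172295,  0.01399143,  1.51306361, -0.00440392,
        1.31918876, -0.02719093]), 'qd': array([-0.00181664,  0.00041947, -0.00043675, -0.00049649,  0.00034153,
       -0.00244579,  0.00033394]), 'tau': array([ 2.88017663e-04, -3.79920387e+01,  1.46205411e-01, -2.30588418e+01,
        1.21890396e-02,  1.36354635e-02, -2.56949721e-05]), 'position': array([ 211.29424912, -507.06785966,  255.21984526]), 'orientation': array([ 9.80571806e-01,  1.96156953e-01, -2.75741646e-04, -1.14315323e-03]), 'contact_force': array([-0.59464464, -0.0602139 ,  0.36090938]), 'torque': array([ 0.02012259,  0.02249144, -0.02447687]), 'grasp_force': 0.0, 'finger_gap': 85.46547323140295}
scene [[488.49540467   0.         285.43088334]
 [  0.         488.49540467 208.13192683]
 [  0.           0.           1.        ]] [[-0.70182828 -0.71202422  0.0214144 ]
 [-0.4767738   0.44718622 -0.75677687]
 [ 0.52926724 -0.54133723 -0.65332243]] [ 375.95569281  327.949391   1406.35898877]
top [[393.16996318   0.         278.24657568]
 [  0.         393.16996318 209.43581863]
 [  0.           0.           1.        ]] [[ 0.02137364 -0.99969302 -0.01253149]
 [-0.98486079 -0.01889651 -0.17231412]
 [ 0.17202442  0.01602475 -0.98496234]] [  12.59906884  508.18236246 1296.42726727]
```

View pics/scene0.png

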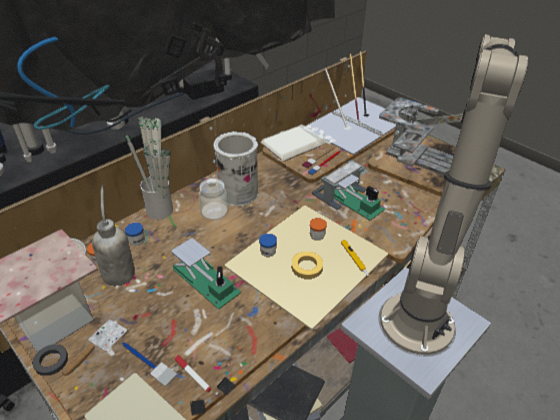

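View pics/top0.png

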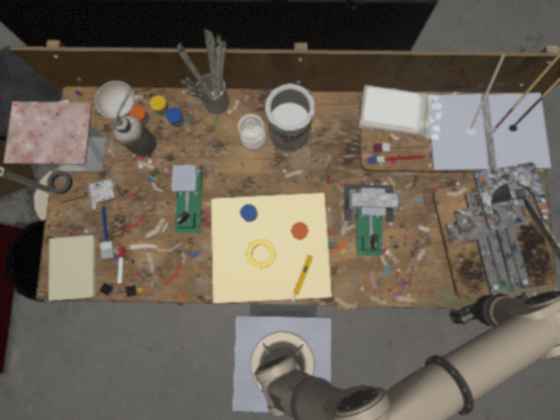

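The bar, trestle and target jack are at about (373,200)–(370,240) in top and (350,190) in scene. The spare jack is at (187,205) in top. I'll enlarge the target jack in both views.

Run:
```python
import cv2,numpy as np
a=cv2.imread("pics/top0.png")[175:265,335:410];b=cv2.imread("pics/scene0.png")[150:225,305:395]
r=lambda i:cv2.resize(i,None,fx=5.0,fy=5.0,interpolation=cv2.INTER_CUBIC)
a=r(a);b=r(b)
c=np.zeros((450,375+450-30,3),np.uint8);c[:,:375]=a;c[:375,375:]=b[:,:420];cv2.imwrite("pics/crop0.png",c)
```

```text
(no output)
```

View pics/crop0.png

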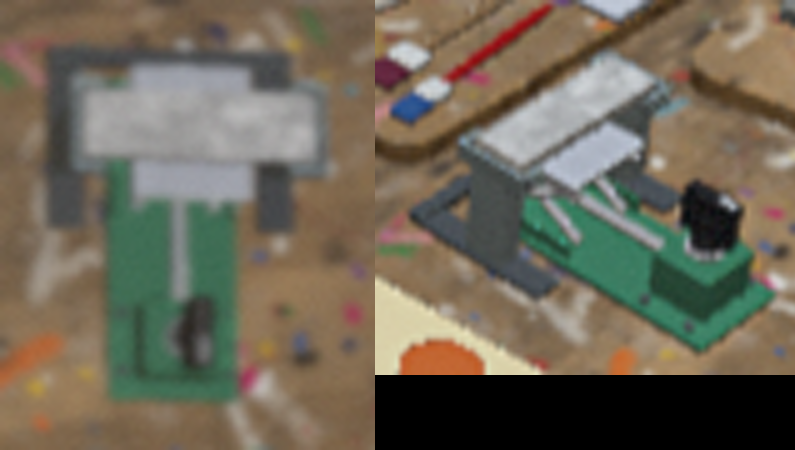

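```bash
cat > h.py <<'E'
import numpy as np,pickle,cv2
def ray(d,u,v):
    R,t,K=d["R"],np.array(d["t"]),d["camera_matrix"]
    return -R.T@t, R.T@np.linalg.solve(K,[u,v,1.])
def onz(d,u,v,z):
    c,r=ray(d,u,v);return c+r*(z-c[2])/r[2]
def tri(p,q):
    A=np.zeros((3,3));b=np.zeros(3)
    for c,r in(p,q):
        r=r/np.linalg.norm(r);P=np.eye(3)-np.outer(r,r);A+=P;b+=P@c
    return np.linalg.solve(A,b)
def blob(img,x0,x1,y0,y1,th):
    m=np.zeros(img.shape[:2],np.uint8);m[y0:y1,x0:x1]=(img[y0:y1,x0:x1].max(2)<th)
    n,l,s,c=cv2.connectedComponentsWithStats(m)
    i=1+s[1:,4].argmax();return (l==i),s[i],c[i]
E
python3 - <<'E'
from h import *
D={n:pickle.load(open(n+"0.pkl","rb")) for n in("scene","top")}
for n,b in(("top",(368,382,232,252)),("scene",(364,385,180,204))):
    m,s,c=blob(D[n]["img"],*b,70 if n=="top" else 50)
    print(n,s,c, "cam",ray(D[n],0,0)[0])
    pts=np.argwhere(m)[:,::-1].astype(np.float32);print(cv2.minAreaRect(pts))
    for z in(84,90,100):print(z,onz(D[n],*c,z))
    D[n+"c"]=c
print("tri",tri(ray(D["top"],*D["topc"]),ray(D["scene"],*D["scenec"])))
im=D["top"]["img"]
print(im[230:254,366:384].max(2))
# platform/bar corners on planes
print("bar c",onz(D["top"],335+202/5,175+124/5,103), "ends",onz(D["top"],335+80/5,175+127/5,103),onz(D["top"],335+323/5,175+122/5,103))
for p in((107,400),(237,398)):print("base",onz(D["top"],335+p[0]/5,175+p[1]/5,8))
E
```

```text
top [370 235   8  14  56] [373.26785714 240.48214286] cam [ 277.20244251    1.42314772 1364.65691288]
((373.12847900390625, 241.23855590820312), (5.555392265319824, 13.601133346557617), 16.699243545532227)
84 [ 404.3239625  -288.91576455   84.        ]
90 [ 403.72838603 -287.555499     90.        ]
100 [ 402.73575859 -285.28838976  100.        ]
scene [366 187  12  13 103] [371.12621359 193.41747573] cam [-324.12571987  882.34959163 1158.93951835]
((371.5, 193.0), (12.0, 11.0), 90.0)
84 [ 397.06633735 -283.39399957   84.        ]
90 [ 393.04085287 -276.88715762   90.        ]
100 [ 386.33171208 -266.04242105  100.        ]
tri [ 403.9333666  -291.67147034   75.54341739]
[[108 110 108 121 138 140 131 118 112 110 110 109 108 108 110 111 113 130]
 [108 109 110 123 138 140 132 117 111 107 109 108 108 108 109 110 112 130]
 [111 108 110 124 138 140 130 117 108 108 108 107 108 108 109 111 112 133]
 [104 103 110 122 136 138 129 109  98  97  99 101 106 108 110 111 112 135]
 [100 102 107 121 130 124 110  88  77  75  78  89 100 108 108 111 114 133]
 [106 106 111 116 115 102  81  60  61  65  62 
[... 920 characters left out ...]
118 149]
 [108 107 103 102  93  78  65  60  64  73  82  88 100 109 109 111 113 144]
 [ 98  97  98  97  92  85  77  74  76  81  88  93  97  99  99  99 107 143]
 [ 89  90  91  90  88  84  79  81  79  83  86  90  95  99  97  98 102 138]
 [100 101 102  99  99  93  97  96  93  92  95 100 101 104 106 104 102 134]
 [110 111 111 109 107 109 109 107 108 108 104 108 110 108 109 109  99 133]
 [109 112 111 112 113 112 112 109 112 111 111 110 109 109 110 111 101 128]]
bar c [ 535.52991975 -294.21693065  103.        ] ends [ 532.03487111 -214.80703857  103.        ] [ 538.34369524 -372.87339634  103.        ]
base [ 360.88156955 -247.55002838    8.        ]
base [ 364.07793646 -336.33131041    8.        ]
```

Run:
```python
import cv2,numpy as np
a=cv2.imread("pics/top0.png")[226:256,362:388];b=cv2.imread("pics/scene0.png")[178:208,360:390]
r=lambda i:cv2.convertScaleAbs(cv2.resize(i,None,fx=14,fy=14,interpolation=cv2.INTER_CUBIC),alpha=1.7)
cv2.imwrite("pics/crop1.png",np.hstack([r(a),r(b)]))
```

```text
(no output)
```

View pics/crop1.png

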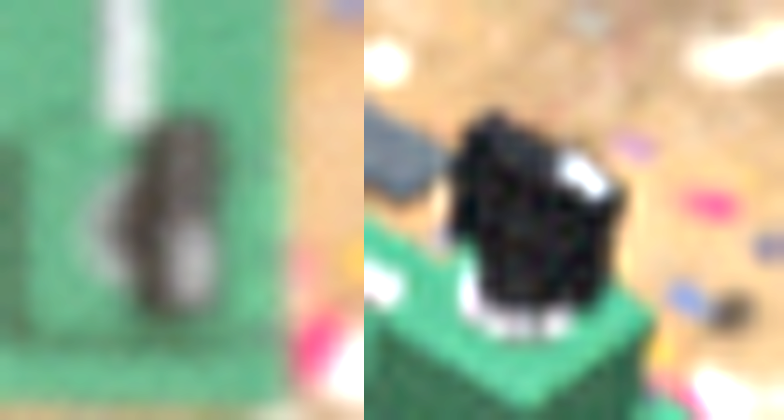

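Run:
```python
from h import *
D={n:pickle.load(open(n+"0.pkl","rb")) for n in("scene","top")}
T=lambda x,y:(362+x/14-.5,226+y/14-.5)
S=lambda x,y:(360+(x-364)/14-.5,178+y/14-.5)
for p in((188,212),(215,120),(212,300)):print("top",onz(D["top"],*T(*p),100)[:2])
for p in((545,158),(490,110),(622,190),(460,155)):print("scene",onz(D["scene"],*S(*p),100)[:2])
print(tri(ray(D["top"],*T(188,212)),ray(D["scene"],*S(545,158))))
# housing top corners (z=50)
for p in((25,335),(285,335)):print("h",onz(D["top"],*T(*p),50)[:2])
```

```text
top [ 402.32602872 -290.59381323]
top [ 423.65212276 -297.22621539]
top [ 382.27089198 -295.64499268]
scene [ 399.15439039 -289.94097308]
scene [ 420.70003263 -295.28713667]
scene [ 378.09466501 -293.8023472 ]
scene [ 414.49989365 -275.27308318]
[ 401.60982432 -291.75852011   97.73698211]
h [ 377.21226402 -262.92326021]
h [ 378.47302254 -324.48908761]
```

>>> drive_tool --series '[{"tx":3,"ty":-1.5,"tz":0,"turn":5},{"tx":7,"ty":-3.5,"tz":0,"turn":10},{"tx":11,"ty":-5.5,"tz":0,"turn":15},{"tx":15,"ty":-7.5,"tz":0,"turn":20},{"tx":19,"ty":-9.4,"tz":0,"turn":24.6},{"tx":23,"ty":-11.4,"tz":0,"turn":24.6},{"tx":25.8,"ty":-12.76,"tz":0,"turn":24.6},{"tx":25.84,"ty":-12.76,"tz":0,"turn":24.6},{"tx":25.84,"ty":-12.76,"tz":0,"turn":24.6},{"tx":25.84,"ty":-12.76,"tz":0,"turn":24.6}]' --grip 8.5

```text
t: 1.1
position: [399.8, -291.8, 255.9]
orientation: [1.0, -0.018, -0.001, 0.0]
contact_force: [0.4, -0.7, 0.5]
finger_gap: 85.0
grasp_force: 0.0
```

>>> drive_tool --series '[{"tz":3},{"tz":6.5},{"tz":10},{"tz":12.5},{"tz":14},{"tz":15},{"tz":16},{"tz":16.5},{"tz":16.5},{"tz":16.5}]'

```text
schema error: expected keys tx, ty, tz, turn
```

Run:
```python
from plant import robot
import cv2,pickle,numpy as np
L=[]
for n,s in(("scene",(150,225,305,395)),("top",(175,265,335,410))):
    d=robot.get_image(n);pickle.dump(d,open(n+"1.pkl","wb"))
    i=d["img"][s[0]:s[1],s[2]:s[3],::-1];L.append(cv2.resize(i,(390,450)))
cv2.imwrite("pics/a1.png",np.hstack(L))
o=robot.get_obs();print(o["position"],o["contact_force"])
```

```text
[ 399.72988394 -292.03726045  256.0948907 ] [-0.51448784  0.44169828  0.92159228]
```

View pics/a1.png

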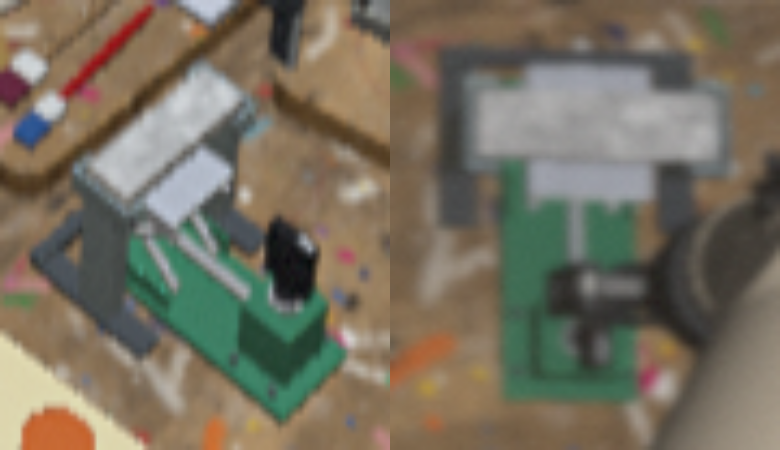

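The descent was refused because every row needs all four keys. The picture shows the arm still above the knob, with the scene unchanged.

>>> drive_tool --series '[{"tx":0,"ty":0,"tz":3,"turn":0},{"tx":0,"ty":0,"tz":6.5,"turn":0},{"tx":0,"ty":0,"tz":10,"turn":0},{"tx":0,"ty":0,"tz":12.5,"turn":0},{"tx":0,"ty":0,"tz":14,"turn":0},{"tx":0,"ty":0,"tz":15,"turn":0},{"tx":0,"ty":0,"tz":16,"turn":0},{"tx":0,"ty":0,"tz":16.5,"turn":0},{"tx":0,"ty":0,"tz":16.5,"turn":0},{"tx":0,"ty":0,"tz":16.5,"turn":0}]'

```text
t: 2.2
position: [401.4, -290.9, 91.9]
orientation: [1.0, -0.017, 0.001, 0.0]
contact_force: [0.0, -0.1, -0.3]
finger_gap: 85.0
grasp_force: 0.0
```

Run:
```python
from plant import robot
import cv2,pickle,numpy as np
L=[]
for n,s in(("scene",(150,225,305,395)),("top",(175,265,335,410))):
    d=robot.get_image(n);pickle.dump(d,open(n+"1.pkl","wb"))
    i=d["img"][s[0]:s[1],s[2]:s[3],::-1];L.append(cv2.resize(i,(390,450)))
cv2.imwrite("pics/a2.png",np.hstack(L))
o=robot.get_obs();print(o["position"],o["contact_force"])
```

```text
[ 401.57252656 -290.90232619   92.05313394] [ 0.63286175 -0.79434257  0.33829451]
```

View pics/a2.png

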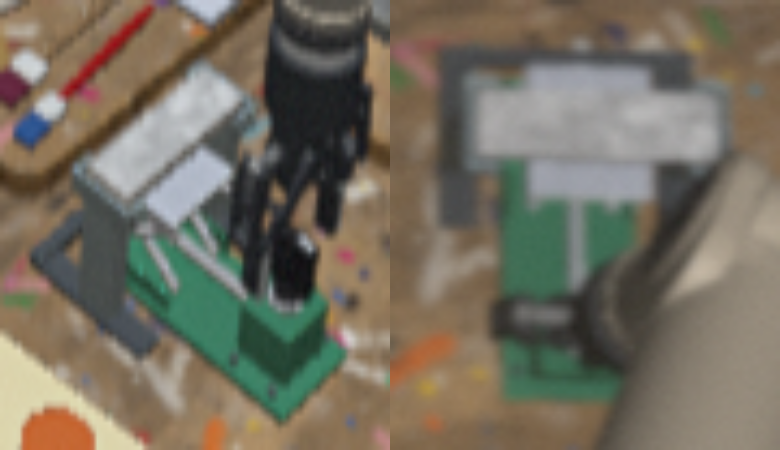

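The fingers straddle the knob: in the scene crop the knob is at (295,262), between the near finger (255,255) and the far finger (328,205). Next I close the grip.

>>> drive_tool --series '[{"tx":0,"ty":0,"tz":0,"turn":0},{"tx":0,"ty":0,"tz":0,"turn":0},{"tx":0,"ty":0,"tz":0,"turn":0},{"tx":0,"ty":0,"tz":0,"turn":0},{"tx":0,"ty":0,"tz":0,"turn":0},{"tx":0,"ty":0,"tz":0,"turn":0},{"tx":0,"ty":0,"tz":0,"turn":0},{"tx":0,"ty":0,"tz":0,"turn":0},{"tx":0,"ty":0,"tz":0,"turn":0},{"tx":0,"ty":0,"tz":0,"turn":0}]' --grip 0 --force 60

```text
t: 3.3
position: [400.9, -292.6, 91.6]
orientation: [1.0, -0.018, 0.0, 0.001]
contact_force: [0.2, -5.3, -0.4]
finger_gap: 13.5
grasp_force: 60.0
```

>>> drive_tool --series '[{"tx":0,"ty":0,"tz":0,"turn":3},{"tx":0,"ty":0,"tz":0,"turn":6},{"tx":0,"ty":0,"tz":0,"turn":9},{"tx":0,"ty":0,"tz":0,"turn":12},{"tx":0,"ty":0,"tz":0,"turn":15},{"tx":0,"ty":0,"tz":0,"turn":18},{"tx":0,"ty":0,"tz":0,"turn":21},{"tx":0,"ty":0,"tz":0,"turn":24},{"tx":0,"ty":0,"tz":0,"turn":24},{"tx":0,"ty":0,"tz":0,"turn":24}]'

```text
t: 4.3
position: [401.1, -292.0, 91.6]
orientation: [0.974, -0.225, 0.001, 0.001]
contact_force: [-0.7, -5.1, 0.0]
finger_gap: 13.3
grasp_force: 60.1
```

```bash
cat > look.py <<'E'
from plant import robot
from h import *
import sys
k=sys.argv[1];ref=pickle.load(open("scene0.pkl","rb"))["img"];ref1=pickle.load(open("scene1.pkl","rb"))["img"]
d=robot.get_image("scene");pickle.dump(d,open(f"s_{k}.pkl","wb"))
im=d["img"];o=robot.get_obs()
def shift(box,r):
    a,b=[cv2.cvtColor(i,cv2.COLOR_RGB2GRAY)[box[0]:box[1],box[2]:box[3]].astype(np.float32) for i in(r,im)]
    W=np.eye(2,3,dtype=np.float32)
    try: c,W=cv2.findTransformECC(a,b,W,cv2.MOTION_TRANSLATION,(3,100,1e-5),None,1)
    except cv2.error as e: return "fail"
    return W[:,2],round(float(c),3)
print("bar",shift((159,180,326,357),ref1),"plat",shift((173,190,336,354),ref1))
print("torque",o["torque"],"F",o["contact_force"],o["position"],o["orientation"],o["finger_gap"])
E
python3 look.py b
```

```text
bar (array([ 0.3333904, -0.5216565], dtype=float32), 0.937) plat (array([ 0.45488057, -0.62254906], dtype=float32), 0.831)
torque [-0.99095794 -0.00305269 -0.09427164] F [ 0.04236656 -4.84232172 -0.31878215] [ 401.10908301 -291.99164112   91.63809633] [ 9.74411060e-01 -2.24770117e-01  7.35084294e-04  9.69936032e-04] 13.222640374656256
```

Run:
```python
from h import *
L=[cv2.resize(pickle.load(open(f,"rb"))["img"][155:205,320:385,::-1],(390,300),interpolation=cv2.INTER_CUBIC) for f in("scene0.pkl","s_b.pkl")]
cv2.imwrite("pics/b.png",np.hstack(L))
```

```text
(no output)
```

View pics/b.png

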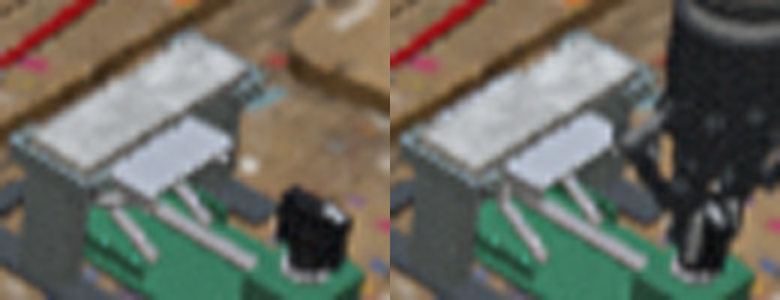

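The platform has risen slightly (front corner from (150,195) to (520,190)) and the bar is unmoved. I'll track both with masked ECC, using the unmoved frame as a noise check.

```bash
cat > look.py <<'E'
from h import *
import sys
ref=pickle.load(open("scene0.pkl","rb"))["img"]
P={"bar":[(350,159),(364,167.5),(334,186),(320,177)],"plat":[(338,182),(356,174),(360,180),(345,190)]}
def g(i):return cv2.GaussianBlur(cv2.cvtColor(i,cv2.COLOR_RGB2GRAY),(0,0),.7).astype(np.float32)
def meas(im):
    out=[]
    for n,p in P.items():
        m=np.zeros(ref.shape[:2],np.uint8);cv2.fillPoly(m,[np.round(p).astype(np.int32)],255)
        a,b,mm=[x[150:200,312:372] for x in(g(ref),g(im),m)]
        try:
            c,W=cv2.findTransformECC(a,b,np.eye(2,3,dtype=np.float32),cv2.MOTION_TRANSLATION,(3,200,1e-6),mm,1);out.append((n,W[:,2].round(2),round(float(c),3)))
        except cv2.error:out.append((n,"fail"))
    return out
for f in sys.argv[1:]:
    if f.startswith("new"):
        from plant import robot
        d=robot.get_image("scene");pickle.dump(d,open(f+".pkl","wb"));o=robot.get_obs()
        print({k:np.round(o[k],3) for k in("t","torque","contact_force","position","orientation","finger_gap","qpos")})
    print(f,meas(pickle.load(open(f+".pkl","rb"))["img"]))
E
python3 look.py scene1 s_b
python3 - <<'E'
from h import *
d=pickle.load(open("scene0.pkl","rb"))
f=lambda z:d["camera_matrix"]@(d["R"]@np.array([500,-291,z])+d["t"])
a,b=f(80),f(90);print("px per 10mm",b[:2]/b[2]-a[:2]/a[2])
E
```

```text
scene1 [('bar', array([ 0.01, -0.01], dtype=float32), 1.0), ('plat', array([-0.04,  0.01], dtype=float32), 0.974)]
s_b [('bar', array([-0.06, -0.23], dtype=float32), 0.981), ('plat', array([-0.15, -1.11], dtype=float32), 0.934)]
px per 10mm [ 0.29663391 -2.19158004]
```

>>> drive_tool --series '[{"tx":0,"ty":0,"tz":0,"turn":3},{"tx":0,"ty":0,"tz":0,"turn":6},{"tx":0,"ty":0,"tz":0,"turn":8},{"tx":0,"ty":0,"tz":0,"turn":8},{"tx":0,"ty":0,"tz":0,"turn":8}]'

```text
t: 4.85
position: [401.2, -291.8, 91.6]
orientation: [0.956, -0.292, 0.001, 0.001]
contact_force: [0.3, -4.9, 0.4]
finger_gap: 13.1
grasp_force: 60.1
```

```bash
sed -i 's/"bar":\[.*\],"plat"/"bar":[(350,158),(363,166),(360,168.5),(334,182),(320,177)],"plat"/' look.py; python3 look.py scene1 s_b new1
```

```text
scene1 [('bar', array([ 0.01, -0.01], dtype=float32), 1.0), ('plat', array([-0.04,  0.01], dtype=float32), 0.974)]
s_b [('bar', array([-0.2 ,  0.03], dtype=float32), 0.989), ('plat', array([-0.15, -1.11], dtype=float32), 0.934)]
{'t': np.float64(4.9), 'torque': array([-0.954,  0.004, -0.072]), 'contact_force': array([-0.326, -6.156, -0.397]), 'position': array([ 401.236, -291.833,   91.64 ]), 'orientation': array([ 0.956, -0.292,  0.001,  0.001]), 'finger_gap': np.float64(12.946), 'qpos': array([ 0.592,  0.363,  0.002,  1.88 ,  0.   ,  0.896, -1.57 ])}
new1 [('bar', array([-0.31, -0.04], dtype=float32), 0.971), ('plat', array([-0.23, -1.44], dtype=float32), 0.907)]
```

>>> drive_tool --series '[{"tx":0,"ty":0,"tz":0,"turn":3},{"tx":0,"ty":0,"tz":0,"turn":6},{"tx":0,"ty":0,"tz":0,"turn":8},{"tx":0,"ty":0,"tz":0,"turn":8},{"tx":0,"ty":0,"tz":0,"turn":8}]'

```text
t: 5.4
position: [401.4, -291.7, 91.6]
orientation: [0.934, -0.358, 0.001, 0.001]
contact_force: [-0.1, -5.1, 0.0]
finger_gap: 13.5
grasp_force: 60.1
```

```bash
python3 look.py new2
```

```text
{'t': np.float64(5.45), 'torque': array([-0.963, -0.043, -0.122]), 'contact_force': array([-0.609, -5.567, -0.574]), 'position': array([ 401.355, -291.668,   91.635]), 'orientation': array([ 0.934, -0.358,  0.001,  0.001]), 'finger_gap': np.float64(13.06), 'qpos': array([ 0.569,  0.363,  0.031,  1.881, -0.013,  0.895, -1.698])}
new2 [('bar', array([-0.42, -0.02], dtype=float32), 0.946), ('plat', array([-0.4 , -1.88], dtype=float32), 0.878)]
```

>>> drive_tool --series '[{"tx":0,"ty":0,"tz":0,"turn":3},{"tx":0,"ty":0,"tz":0,"turn":6},{"tx":0,"ty":0,"tz":0,"turn":6},{"tx":0,"ty":0,"tz":0,"turn":6}]'

```text
t: 5.85
position: [401.5, -291.6, 91.6]
orientation: [0.914, -0.406, 0.001, 0.001]
contact_force: [-0.3, -4.3, -0.3]
finger_gap: 13.5
grasp_force: 60.1
```

```bash
python3 look.py new3
```

```text
{'t': np.float64(5.9), 'torque': array([-0.954, -0.138, -0.088]), 'contact_force': array([ 0.541, -5.361,  0.426]), 'position': array([ 401.475, -291.542,   91.629]), 'orientation': array([ 0.914, -0.406,  0.001,  0.   ]), 'finger_gap': np.float64(13.052), 'qpos': array([ 0.552,  0.363,  0.052,  1.882, -0.023,  0.895, -1.793])}
new3 [('bar', array([-0.42, -0.04], dtype=float32), 0.924), ('plat', array([-0.44, -2.09], dtype=float32), 0.845)]
```

>>> drive_tool --series '[{"tx":0,"ty":0,"tz":0,"turn":3},{"tx":0,"ty":0,"tz":0,"turn":5},{"tx":0,"ty":0,"tz":0,"turn":5},{"tx":0,"ty":0,"tz":0,"turn":5}]'

```text
t: 6.3
position: [401.5, -291.5, 91.6]
orientation: [0.895, -0.446, 0.001, 0.0]
contact_force: [0.7, -4.9, -0.3]
finger_gap: 13.2
grasp_force: 60.1
```

```bash
python3 look.py new4
python3 - <<'E'
from h import *
L=[cv2.resize(pickle.load(open(f,"rb"))["img"][155:205,320:370,::-1],(390,390),interpolation=cv2.INTER_CUBIC) for f in("scene0.pkl","new4.pkl")]
cv2.imwrite("pics/c.png",np.hstack(L))
E
```

```text
{'t': np.float64(6.35), 'torque': array([-1.013, -0.128, -0.064]), 'contact_force': array([ 0.385, -5.21 , -0.82 ]), 'position': array([ 401.568, -291.496,   91.658]), 'orientation': array([ 0.895, -0.446,  0.001,  0.   ]), 'finger_gap': np.float64(13.185), 'qpos': array([ 0.537,  0.363,  0.07 ,  1.882, -0.031,  0.895, -1.873])}
new4 [('bar', array([-0.93,  0.01], dtype=float32), 0.893), ('plat', array([-0.68, -2.25], dtype=float32), 0.784)]
```

View pics/c.png

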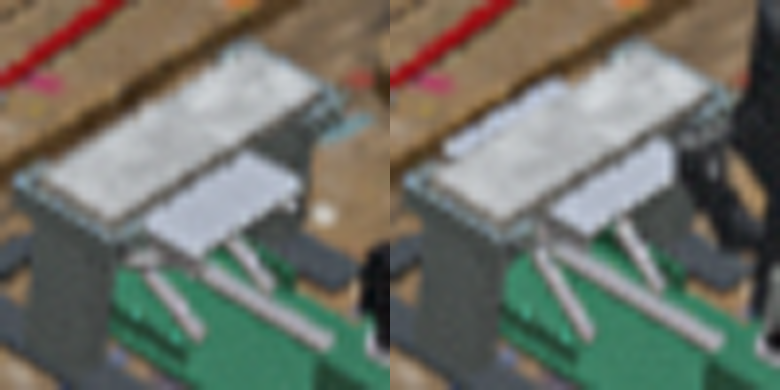

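The platform strip now shows behind the bar at crop (445–565,85–150), and this biases the bar ECC. The bar ends look unmoved. I'll track the two bar ends instead, relative to this frame.

```bash
python3 - <<'E'
s=open("look.py").read()
import re
s=re.sub(r'P=\{.*\}','P={"left":[(322,176),(327,174),(338,180),(334,184)],"right":[(346,164),(352,160),(361,166),(352,172)],"plat":[(340,184),(356,175),(357,179),(345,188)]}',s)
s=s.replace('ref=pickle.load(open("scene0.pkl"','ref=pickle.load(open("new4.pkl"')
open("look.py","w").write(s)
E
python3 look.py scene0 new1 new2 new3
```

```text
scene0 [('left', array([-0.  ,  0.09], dtype=float32), 0.98), ('right', array([ 0.03, -0.02], dtype=float32), 0.999), ('plat', 'fail')]
{'t': np.float64(6.4), 'torque': array([-1.03 , -0.216, -0.047]), 'contact_force': array([ 0.987, -5.142, -0.574]), 'position': array([ 401.567, -291.468,   91.634]), 'orientation': array([ 0.895, -0.445,  0.001,  0.   ]), 'finger_gap': np.float64(13.198), 'qpos': array([ 0.537,  0.363,  0.07 ,  1.883, -0.031,  0.895, -1.873])}
new1 [('left', array([0.01, 0.02], dtype=float32), 1.0), ('right', array([ 0.03, -0.02], dtype=float32), 1.0), ('plat', array([-0.01,  0.  ], dtype=float32), 1.0)]
{'t': np.float64(6.45), 'torque': array([-0.997, -0.136, -0.09 ]), 'contact_force': array([-0.628, -5.245,  0.485]), 'position': array([ 401.573, -291.477,   91.627]), 'orientation': array([ 0.895, -0.445,  0.001,  0.   ]), 'finger_gap': np.float64(13.569), 'qpos': array([ 0.537,  0.363,  0.069,  1.882, -0.031,  0.895, -1.873])}
new2 [('left', array([0.  , 0.02], dtype=float32), 1.0), ('right', array([ 0.02, -0.02], dtype=float32), 1.0), ('plat', array([-0.01,  0.01], dtype=float32), 1.0)]
{'t': np.float64(6.5), 'torque': array([-1.002, -0.167, -0.102]), 'contact_force': array([ 0.693, -5.136, -0.323]), 'position': array([ 401.561, -291.498,   91.624]), 'orientation': array([ 0.895, -0.446,  0.001,  0.   ]), 'finger_gap': np.float64(13.143), 'qpos': array([ 0.537,  0.363,  0.07 ,  1.882, -0.031,  0.895, -1.873])}
new3 [('left', array([ 0.01, -0.  ], dtype=float32), 1.0), ('right', array([ 0.02, -0.  ], dtype=float32), 1.0), ('plat', array([-0.,  0.], dtype=float32), 1.0)]
```

>>> drive_tool --series '[{"tx":0,"ty":0,"tz":0,"turn":3},{"tx":0,"ty":0,"tz":0,"turn":5},{"tx":0,"ty":0,"tz":0,"turn":5},{"tx":0,"ty":0,"tz":0,"turn":5}]'

```text
t: 6.9
position: [401.7, -291.4, 91.6]
orientation: [0.875, -0.484, 0.001, 0.0]
contact_force: [0.5, -4.9, -0.2]
finger_gap: 12.9
grasp_force: 60.1
```

```bash
python3 look.py new5
```

```text
{'t': np.float64(6.95), 'torque': array([-0.99 , -0.155, -0.104]), 'contact_force': array([ 0.444, -4.442, -0.339]), 'position': array([ 401.659, -291.412,   91.61 ]), 'orientation': array([ 0.875, -0.484,  0.001,  0.   ]), 'finger_gap': np.float64(13.382), 'qpos': array([ 0.523,  0.363,  0.087,  1.883, -0.039,  0.895, -1.952])}
new5 [('left', array([0.01, 0.05], dtype=float32), 0.995), ('right', array([ 18.66, -10.59], dtype=float32), 0.529), ('plat', array([ 0.26, -0.26], dtype=float32), 0.981)]
```

>>> drive_tool --series '[{"tx":0,"ty":0,"tz":0,"turn":3},{"tx":0,"ty":0,"tz":0,"turn":5},{"tx":0,"ty":0,"tz":0,"turn":5},{"tx":0,"ty":0,"tz":0,"turn":5}]'

```text
t: 7.35
position: [401.8, -291.3, 91.6]
orientation: [0.853, -0.522, 0.001, 0.0]
contact_force: [0.8, -5.2, 0.3]
finger_gap: 13.3
grasp_force: 60.0
```

```bash
sed -i 's/"right":\[[^]]*\]/"right":[(346,164),(351,160),(357,163),(348,171)]/' look.py; python3 look.py new6
```

```text
{'t': np.float64(7.4), 'torque': array([-0.927, -0.199, -0.086]), 'contact_force': array([ 0.481, -4.559, -0.116]), 'position': array([ 401.812, -291.349,   91.644]), 'orientation': array([ 0.853, -0.522,  0.001,  0.   ]), 'finger_gap': np.float64(13.334), 'qpos': array([ 0.508,  0.363,  0.105,  1.884, -0.047,  0.895, -2.032])}
new6 [('left', array([ 0.07, -0.02], dtype=float32), 0.995), ('right', 'fail'), ('plat', array([ 0.63, -0.92], dtype=float32), 0.987)]
```

>>> drive_tool --series '[{"tx":0,"ty":0,"tz":0,"turn":3},{"tx":0,"ty":0,"tz":0,"turn":5},{"tx":0,"ty":0,"tz":0,"turn":5},{"tx":0,"ty":0,"tz":0,"turn":5}]'

```text
t: 7.8
position: [401.9, -291.3, 91.6]
orientation: [0.83, -0.558, 0.001, 0.0]
contact_force: [0.6, -4.9, -1.0]
finger_gap: 13.3
grasp_force: 60.0
```

```bash
python3 look.py new7
```

```text
{'t': np.float64(7.85), 'torque': array([-1.014, -0.315,  0.022]), 'contact_force': array([ 1.338, -4.62 , -0.734]), 'position': array([ 401.879, -291.294,   91.611]), 'orientation': array([ 0.83 , -0.558,  0.001,  0.   ]), 'finger_gap': np.float64(13.022), 'qpos': array([ 0.494,  0.363,  0.123,  1.884, -0.056,  0.895, -2.112])}
new7 [('left', array([ 0.01, -0.15], dtype=float32), 0.99), ('right', 'fail'), ('plat', array([ 0.27, -0.31], dtype=float32), 0.974)]
```

>>> drive_tool --series '[{"tx":0,"ty":0,"tz":0,"turn":3},{"tx":0,"ty":0,"tz":0,"turn":5},{"tx":0,"ty":0,"tz":0,"turn":5},{"tx":0,"ty":0,"tz":0,"turn":5}]'

```text
t: 8.25
position: [402.0, -291.3, 91.6]
orientation: [0.804, -0.594, 0.001, 0.0]
contact_force: [1.0, -4.5, -0.5]
finger_gap: 13.1
grasp_force: 60.0
```

```bash
python3 look.py new8
python3 - <<'E'
from h import *
L=[cv2.resize(pickle.load(open(f,"rb"))["img"][155:205,318:368,::-1],(390,390),interpolation=cv2.INTER_CUBIC) for f in("new4.pkl","new8.pkl")]
cv2.imwrite("pics/d.png",np.hstack(L))
E
```

```text
{'t': np.float64(8.3), 'torque': array([-0.978, -0.364, -0.045]), 'contact_force': array([ 1.174, -4.637, -0.742]), 'position': array([ 402.023, -291.274,   91.64 ]), 'orientation': array([ 0.804, -0.594,  0.001,  0.   ]), 'finger_gap': np.float64(13.14), 'qpos': array([ 0.479,  0.364,  0.141,  1.885, -0.064,  0.895, -2.192])}
new8 [('left', array([-0.01, -0.63], dtype=float32), 0.988), ('right', 'fail'), ('plat', array([ 0.16, -0.57], dtype=float32), 0.964)]
```

View pics/d.png

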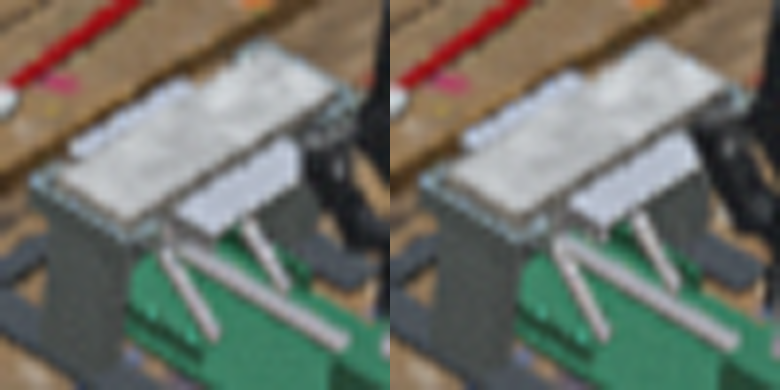

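Compared with the earlier frame, the platform is now against the bar's underside and the bar's left end at crop (480,190) has moved up about 0.6 px. That is roughly 2–3 mm, so the jack is carrying the bar. I'll release and withdraw.

>>> drive_tool --series '[{"tx":0,"ty":0,"tz":0,"turn":0},{"tx":0,"ty":0,"tz":0,"turn":0},{"tx":0,"ty":0,"tz":0,"turn":0},{"tx":0,"ty":0,"tz":0,"turn":0},{"tx":0,"ty":0,"tz":0,"turn":0},{"tx":0,"ty":0,"tz":-1,"turn":0},{"tx":0,"ty":0,"tz":-3,"turn":0},{"tx":0,"ty":0,"tz":-7,"turn":0},{"tx":0,"ty":0,"tz":-11,"turn":0},{"tx":0,"ty":0,"tz":-15,"turn":0}]' --grip 5

```text
t: 9.3
position: [400.7, -290.4, 243.6]
orientation: [0.804, -0.595, 0.0, -0.0]
contact_force: [-0.0, -0.5, -0.2]
finger_gap: 50.1
grasp_force: 0.0
```

>>> drive_tool --series '[{"tx":0,"ty":0,"tz":-2,"turn":0},{"tx":0,"ty":0,"tz":-3,"turn":0},{"tx":0,"ty":0,"tz":-3,"turn":0},{"tx":0,"ty":0,"tz":-3,"turn":0}]'

```text
t: 9.7
position: [400.4, -290.0, 270.2]
orientation: [0.804, -0.595, -0.001, 0.0]
contact_force: [-0.5, -0.5, -0.4]
finger_gap: 50.3
grasp_force: 0.0
```

```bash
python3 look.py new9
python3 - <<'E'
from h import *
L=[cv2.resize(pickle.load(open(f,"rb"))["img"][155:205,320:385,::-1],(390,300),interpolation=cv2.INTER_CUBIC) for f in("scene1.pkl","new9.pkl")]
cv2.imwrite("pics/e.png",np.hstack(L))
E
```

```text
{'t': np.float64(9.75), 'torque': array([-0.007,  0.029,  0.04 ]), 'contact_force': array([ 1.068, -0.441, -0.334]), 'position': array([ 400.179, -289.862,  269.665]), 'orientation': array([ 0.804, -0.595, -0.002,  0.   ]), 'finger_gap': np.float64(49.863), 'qpos': array([ 0.461,  0.19 ,  0.156,  1.637, -0.03 ,  1.321, -2.223])}
new9 [('left', array([ 0.  , -0.63], dtype=float32), 0.988), ('right', 'fail'), ('plat', array([ 0.43, -1.06], dtype=float32), 0.922)]
```

View pics/e.png

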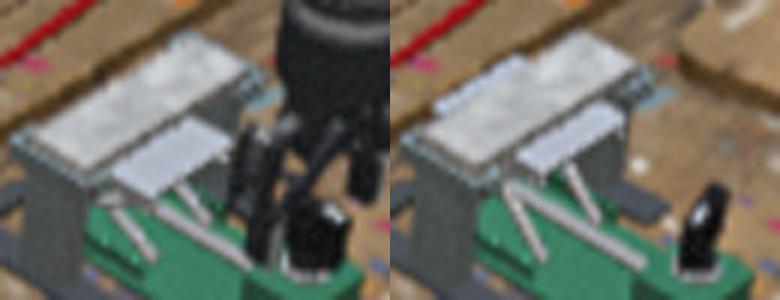

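The knob at (703,230) has turned and the gripper is clear. The bar lies straight with the platform under it. I'll check the bar's right end for lift and level, then hand in.

```bash
sed -i 's/"right":\[[^]]*\]/"right":[(346,162),(352,158),(363,165),(356,171)]/; s/open("new4.pkl"/open("scene0.pkl"/' look.py; python3 look.py new9
```

```text
{'t': np.float64(9.8), 'torque': array([ 0.003, -0.023,  0.   ]), 'contact_force': array([ 0.897, -0.361, -0.276]), 'position': array([ 400.122, -289.871,  269.495]), 'orientation': array([ 0.804, -0.595, -0.002,  0.   ]), 'finger_gap': np.float64(49.692), 'qpos': array([ 0.461,  0.19 ,  0.156,  1.637, -0.03 ,  1.321, -2.223])}
new9 [('left', array([-0.11, -0.64], dtype=float32), 0.987), ('right', array([ 0.13, -0.74], dtype=float32), 0.985), ('plat', 'fail')]
```

Both ends rose equally, by about 0.65–0.75 px (roughly 3 mm), so the bar is level and resting on the platform.

```bash
python3 -c "
from plant import robot
print(robot.finish_job())"
```

```text
the job is handed in; nothing more can be done
None
```

I turned the knob about 71° clockwise until the platform carried the bar, let go and handed the job in; the bar is level and about 3 mm up by the images (limit 10 mm), the spare jack was left alone, and no verdict was shown.

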